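# Tip the spacer rings out of the sorting tray

### The arm

A 6-joint arm with a two-finger parallel gripper is mounted at the origin on the work surface. World frame = base frame: x ahead of the robot, y to its left, z up, the work surface at z = 0. Lengths are in m, angles in rad, forces in N, time in s.
With the tool pointing down it reaches from about 0.275 to 0.725 m from the base axis. Payload 5.6 kg.
Tool frame: the origin (TCP) lies between the finger pads; the fingertips stand 8 mm ahead of it and the grasp point (between the pads) lies 11 mm behind it; z points along the fingers, y is the direction in which the jaws open and shut (so a half turn about z gives the same grasp; the last joint's range is limited). The gripper opens to 85 mm and grips with 20 to 120 N. Pads are 22 mm wide; open, the fingers measure 114 mm over their backs; the gripper's body (76 mm by 85 mm) begins 54 mm behind the grasp point. The pads swing forward as they close: fully open they stand 13 mm farther back than shut.
Start: joints at [1.597, 0.255, 0.108, 0, -1.424, -0.285], TCP at [0.141, 0.532, 0.239] pointing down, gripper open.
Joint ranges: [-2.95, 2.95], [-1.21, 1.97], [-1.09, 1.5], [-2.87, 1.71], [-2.94, -0.07], [-3.05, 3.05]. Speed limits (rad/s): [2.57, 2.57, 3.14, 3.14, 3.14, 3.14].

### API

Orientations are given as a unit quaternion [w, x, y, z].
In Python, from bench import * gives the robot as it stands. The module is installed in compiled form; this text tells all that it offers.
- The arm moves only by the tool send_rows, never from a script. Its arguments are lists of equal length, an entry for each row: "linear": the shift along the tool's x, y, z in mm, a list of three; "twist": the turn, a rotation vector about the tool's x, y, z in rad, a list of three; "fingers": the finger opening in mm, from 0 to 85.4. In form: {"linear": [[x, y, z], ...], "twist": [[ax, ay, az], ...], "fingers": [fingers, ...]}. A call has 1 to 8 rows; each row shifts and turns the commanded pose from where the row before left it, along the tool's axes as they then stand; what a row does not reach is not made up. A row lasts 1/12 s, in which the tool goes at most 41.7 mm and 7.16 degrees, less where a joint would pass 70% of its speed; a pose out of reach is approached as far as the arm can. A call is refused whole if a number of a shift passes 41.7 or a number of a turn 0.125, either way. A call with a gripper value outside its range is refused whole. The fingers move at their own pace and stop on an object; the grip force is fixed at half the most. Time passes only in rows, so rows that do not move let the fingers close. It gives the time, the measured TCP pose, the force and the opening at its end, in the units of the state.
- read_state(): the state, without advancing time (a new reading comes with each control period).
- capture(name): name is "scene" or "top"; returns (picture, depth): 400x640x3 uint8, red, green, blue; 400x640 float32, m along the optical axis (not along the pixel's ray), 0 where there is no reading.
- get_calibration(name): a dict with "fx", "fy", "cx", "cy" (pixels), "world_from_camera" (4x4, takes a point from camera to world coordinates). Camera axes: x right, y down, z forward; pixel columns grow to the right and rows downward; lengths in m; the calibration is good to about 2 mm. A picture is of the moment at which its call begins. get_calibration takes no time and is no camera call.
- sign_off(): hands the job in, once; it reports no verdict.
The state is a dict: "t": time; "joint_pos": joint angles; "joint_vel": joint speeds; "joint_torque": joint torques, N m; "tcp_pos": TCP position; "tool_rot": TCP orientation; "wrist_force": force on the tool from outside, world axes, zero at the start; "torque": the same for the moment, N m; "grip_width": finger opening in m.
Only numpy, scipy, OpenCV 4.12 (cv2) and the standard library are available. Lean on these libraries where they do the work, as an engineer would, in place of code of your own. Each camera call takes 0.05 s, during which the arm holds its last target.

### The job

Bring the shallow metal pan under the spout of the tray bay that holds the two spacer rings, then tip the tray over that corner so that both rings slide into the pan while all other parts stay in the tray, and let the tray come back to level. Leave the pan standing flat on the bench with the rings in it. Do not touch the small parts with the gripper, and leave the steel lid, the jar and the bottle where they are.

Things in the scene. Friction and masses are not known exactly. Their poses are not given: they have to be found in the camera images.
- stand: Fixed stand in the middle of the work area: dark round foot 80 mm across, 10 mm high, with a 24 mm column (40 mm collar near its top). Origin: centre of the foot's underside, on the bench; its x and y axes are those of the level tray's sides. Carries the tipping tray.
- pivot (a point): Ball-and-spring pivot of the tray, 105 mm straight above the stand's origin. The tray tips any way about it, at most 0.45 rad about each of the stand's x and y axes (0.62 rad over a corner), cannot turn about the upright axis, and springs back level when let go: 0.9 N m per rad, damped; about 6 N sideways at the knob tips it fully.
- tray_mid (a point): Centre of the white plastic tray's floor, 18 mm above the pivot (123 mm above the bench when level); z is the tray's up, x and y run along its sides. 128 mm square, walls and dividers 3 mm thick, 20 mm high. Two dividers crossing at the centre make four bays 59 mm square, centred 31 mm from the centre in x and y. The floor is slick (friction about 0.2): parts slide from 0.2 to 0.3 rad.
- knob (a point): Centre of the grey ball knob, 26 mm in diameter, on a 10 mm steel stem that stands up from the tray's centre; 93 mm above the pivot and moving with the tray. It can be pushed or gripped to tip the tray.
- spout_a (a point): Lip of the spout at the tray's (+x, +y) corner, 94 mm from the centre on the diagonal, level with the floor: a 40 mm gap in the rim between short cheeks. Tipped straight over this corner, only this bay runs out; tipped over a side, two bays do.
- spout_b (a point): Lip of the spout at the tray's (-x, +y) corner, 94 mm from the centre on the diagonal, level with the floor: a 40 mm gap in the rim between short cheeks. Tipped straight over this corner, only this bay runs out; tipped over a side, two bays do.
- spout_c (a point): Lip of the spout at the tray's (-x, -y) corner, 94 mm from the centre on the diagonal, level with the floor: a 40 mm gap in the rim between short cheeks. Tipped straight over this corner, only this bay runs out; tipped over a side, two bays do.
- spout_d (a point): Lip of the spout at the tray's (+x, -y) corner, 94 mm from the centre on the diagonal, level with the floor: a 40 mm gap in the rim between short cheeks. Tipped straight over this corner, only this bay runs out; tipped over a side, two bays do.
- pan_mid (a point): Centre, half-way up, of the loose round shallow metal pan with an open top: 116 mm across, 30 mm high, straight wall 3 mm thick, floor 3 mm thick, 0.22 kg. It starts on the bench to one side, the lid on the other; left and right vary. z is its upward axis.
- lid: Loose steel bath lid, bystander: flat disc 110 mm across with a small knob, 30 mm high in all. Origin: centre of its underside.
- jar: Small amber glass jar, bystander, 52 mm across, 85 mm high, beyond the tray. Origin: centre of its underside.
- flask: White plastic bottle, bystander, 56 mm across, 110 mm high, beyond the tray. Origin: centre of its underside.
- nut: Underside centre of the single large hexagon nut, 21 mm across flats, 10 mm high; plain steel, loose in one bay (its bay varies).
- ring1: Underside centre of spacer ring 1 of 2: 17 mm outside, 9 mm hole, 8 mm high, lying flat; plain steel, loose in one bay together with the other ring (which bay varies).
- bar1: Underside centre of stirring bar 1 of 2: lying hexagonal rod 20 mm long, 8 mm thick; plain steel, loose in one bay with the other bar.
- block1: Underside centre of square block 1 of 2: 12 x 12 x 9 mm; plain steel, loose in one bay with the other block.
- ring2: Underside centre of spacer ring 2 of 2: 17 mm outside, 9 mm hole, 8 mm high, lying flat; plain steel, loose in one bay together with the other ring (which bay varies).
- bar2: Underside centre of stirring bar 2 of 2: lying hexagonal rod 20 mm long, 8 mm thick; plain steel, loose in one bay with the other bar.
- block2: Underside centre of square block 2 of 2: 12 x 12 x 9 mm; plain steel, loose in one bay with the other block.
There are look-alikes about, which are no part of the job. What is shaped like the part that bears pan_mid but pink, purple or turquoise is not meant.

How it is judged:
By the outcome, as a careful person would: the job done as asked, in the order asked, and still so for the second after the job is handed in, with the robot touching nothing.
It also fails if it takes over 67 s, if anything falls off the work surface, if the arm or the gripper's body presses on something with over 40 N, if the wrist force passes 120 N, or if a joint passes its speed limit or range.

## Working session

There is one attempt and no reset: what is moved stays moved. The work goes in short steps, Python scripts to look and compute and a tool call to move; the robot and the scene stay as the last step left them, time stands still between calls to the robot, and variables do not carry over. Pictures are saved under pics/ and viewed, and the job is handed in when it is done.

Besides the shell and the picture viewer there is one more tool, called after ">>>" by a JSON object that holds its "name" and its "arguments", one argument or row to a line. send_rows: Moves the arm, as the interface text tells. Its arguments: {"type":"object","properties":{"linear":{"type":"array","items":{"type":"array","items":{"type":"number"}}},"twist":{"type":"array","items":{"type":"array","items":{"type":"number"}}},"fingers":{"type":"array","items":{"type":"number"}}},"required":["linear","twist","fingers"]}

```bash
mkdir -p pics; python3 - <<'E'
from bench import *
import cv2,numpy as np
s=read_state(); print(s)
for n in("scene","top"):
    p,d=capture(n); c=get_calibration(n); print(n,c)
    cv2.imwrite(f"pics/{n}0.png",p[:,:,::-1]); np.save(f"pics/{n}0.npy",d)
E
```

```text
{'t': 0.0, 'joint_pos': array([ 1.59658784e+00,  2.55764999e-01,  1.06996491e-01, -4.87565492e-04,
       -1.42389365e+00, -2.84603291e-01]), 'joint_vel': array([-9.05986781e-04,  4.37282341e-04,  1.72849435e-03,  1.85503733e-04,
        7.47867443e-05,  7.61419592e-04]), 'joint_torque': array([-1.21764268e-03, -3.86629057e+01,  2.37949115e+01,  5.36562324e+00,
       -6.14043252e-03,  9.39738015e-06]), 'tcp_pos': array([0.14057617, 0.53123261, 0.23838114]), 'tool_rot': array([ 9.58975760e-04,  9.91633641e-01, -1.29080569e-01, -9.40198268e-05]), 'wrist_force': array([ 0.64995831,  0.41128777, -0.5344801 ]), 'torque': array([-0.01246229, -0.00816314, -0.00046823]), 'grip_width': 0.08530068603019779}
scene {'fx': 441.1286116536007, 'fy': 441.1286116536007, 'cx': 324.37856491928505, 'cy': 205.34742019052374, 'world_from_camera': array([[-0.11319717,  0.78647003, -0.60716661,  1.28927896],
       [ 0.99357045,  0.09085673, -0.06754863, -0.00700831],
       [ 0.0020402 , -0.61090911, -0.79169811,  1.07968255],
       [ 0.        ,  0.        ,  0.        ,  1.        ]])}
top {'fx': 394.41120358386434, 'fy': 394.41120358386434, 'cx': 317.2702081352635, 'cy': 203.1630079511776, 'world_from_camera': array([[-0.00410581, -0.99349118,  0.11383504,  0.42979786],
       [-0.99998667,  0.00372284, -0.00357664, -0.06485449],
       [ 0.00312957, -0.11384821, -0.99349323,  1.44689587],
       [ 0.        ,  0.        ,  0.        ,  1.        ]])}
```

View pics/scene0.png

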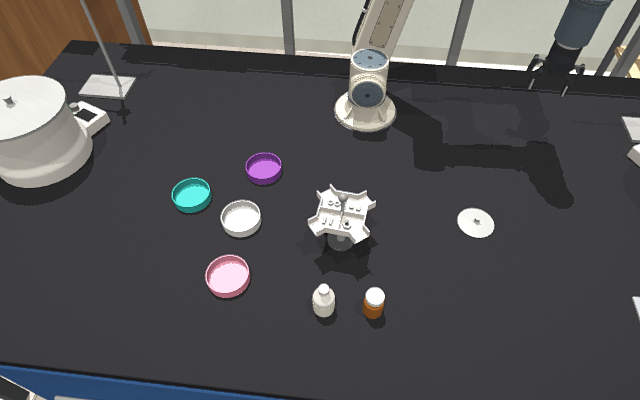

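View pics/top0.png

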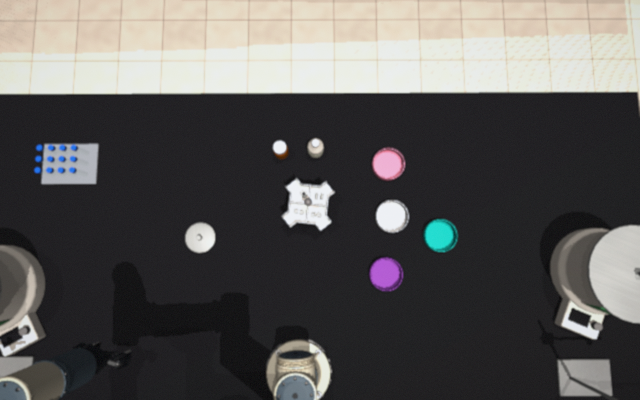

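```bash
python3 - <<'E'
import cv2
p=cv2.imread("pics/scene0.png");q=cv2.imread("pics/top0.png")
cv2.imwrite("pics/a.png",cv2.resize(p[90:290,200:440],None,fx=3.2,fy=3,interpolation=2))
cv2.imwrite("pics/b.png",cv2.resize(q[110:260,240:420],None,fx=4,fy=4,interpolation=2))
E
```

```text
(no output)
```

View pics/a.png

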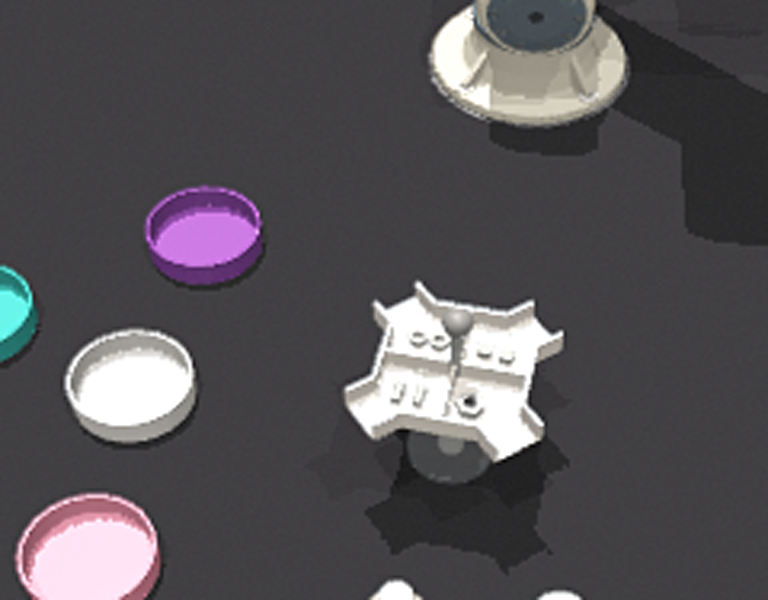

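View pics/b.png

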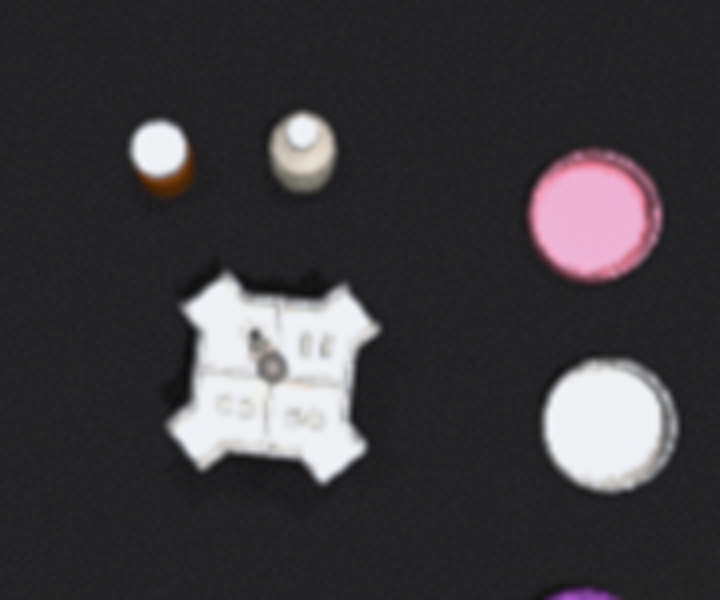

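```bash
cat > h.py <<'E'
from bench import *
import cv2,numpy as np
def cloud(n,d):
    c=get_calibration(n); v,u=np.mgrid[0:400,0:640]
    P=np.stack([(u-c['cx'])/c['fx']*d,(v-c['cy'])/c['fy']*d,d],-1)
    T=c['world_from_camera']; return P@T[:3,:3].T+T[:3,3]
def proj(n,X):
    c=get_calibration(n);T=c['world_from_camera'];p=(np.atleast_2d(X)-T[:3,3])@T[:3,:3]
    return np.c_[p[:,0]/p[:,2]*c['fx']+c['cx'],p[:,1]/p[:,2]*c['fy']+c['cy']]
def circ(p):
    (A,_,_,_)=np.linalg.lstsq(np.c_[2*p,np.ones(len(p))],(p**2).sum(1),rcond=None)
    return A[:2],np.sqrt(A[2]+A[:2]@A[:2])
E
python3 - <<'E'
from h import *
for n in("scene","top"):
    d=np.load(f"pics/{n}0.npy");W=cloud(n,d)
    bench=W[...,2]
    print(n,"bench z",np.median(W[(W[...,0]>.3)&(W[...,0]<.7)&(abs(W[...,1])<.5)][:,2]))
    m=(W[...,2]>.012)&(W[...,0]>.2)&(W[...,0]<.8)&(abs(W[...,1])<.5)&(d>0)
    k,l,st,ce=cv2.connectedComponentsWithStats(m.astype(np.uint8))
    for i in range(1,k):
        if st[i,4]<40: continue
        q=W[l==i]; 
        print(i,st[i],"xy range",q.min(0).round(3),q.max(0).round(3))
        top=q[(q[:,2]>q[:,2].max()-.008)]
        e=cv2.minEnclosingCircle((top[:,:2]*1000).astype(np.float32)); print("   enc",np.round(e[0],1),round(e[1],1),len(top))
        if q[:,2].max()>.13 and q[:,2].min()<.2:
            t=q[(q[:,2]>.115)&(q[:,2]<.165)]
            print("   tray minAreaRect",cv2.minAreaRect((t[:,:2]*1000).astype(np.float32)))
            kn=q[q[:,2]>.19]; print("  knob",kn.mean(0),kn.max(0),len(kn))
E
```

```text
scene bench z -0.001186000688659039
1 [246 153  36  30 299] xy range [ 0.284 -0.369  0.012] [ 0.401 -0.255  0.034]
   enc [ 343.  -312.2] 59.1 96
2 [190 179  21  32 144] xy range [ 0.419 -0.5    0.013] [ 0.535 -0.454  0.031]
   enc [ 476.9 -495.6] 57.8 65
3 [ 308  184   68   60 2479] xy range [ 0.493 -0.125  0.012] [0.669 0.049 0.211]
   enc [582.7 -39.2] 11.3 45
   tray minAreaRect ((581.2130126953125, -37.879905700683594), (164.50418090820312, 164.28741455078125), 82.74771881103516)
  knob [ 0.58558078 -0.03876119  0.20319618] [ 0.59591751 -0.02714163  0.21076185] 79
4 [221 200  40  36 344] xy range [ 0.489 -0.396  0.012] [ 0.609 -0.282  0.033]
   enc [ 549.4 -339.6] 59.5 116
16 [206 255  44  41 379] xy range [ 0.683 -0.389  0.012] [ 0.8   -0.273  0.036]
   enc [ 743.3 -330.9] 58.1 61
17 [313 284  22  14 110] xy range [ 0.776 -0.09   0.06 ] [ 0.8   -0.037  0.112]
   enc [794.8 -63.5] 11.7 48
18 [363 288  22  23 224] xy range [0.769 0.038 0.015] [0.8   0.088 0.088]
   enc [788.4  62.9] 23.1 175
top bench z 7.289816908340185e-05
1 [308 141  16  17 201] xy range [ 0.764 -0.092  0.012]
[... 212 characters left out ...]
 0.796 -0.274  0.037]
   enc [ 737.3 -331.1] 58.4 46
4 [ 282  178   53   53 1712] xy range [ 0.49  -0.125  0.112] [0.664 0.048 0.212]
   enc [577.5 -38.4] 11.4 38
   tray minAreaRect ((577.43994140625, -38.90850830078125), (161.83876037597656, 162.75408935546875), 82.67498779296875)
  knob [ 0.57672142 -0.03905971  0.20599335] [ 0.589352   -0.02700631  0.21223037] 52
5 [376 201  33  32 140] xy range [ 0.487 -0.398  0.012] [ 0.6   -0.282  0.036]
   enc [ 544.9 -340. ] 57.9 73
8 [424 220  14  32  73] xy range [ 0.419 -0.499  0.012] [ 0.53  -0.455  0.036]
   enc [ 475.9 -493.7] 53.8 29
27 [370 258  33  33 139] xy range [ 0.282 -0.37   0.012] [ 0.395 -0.256  0.036]
   enc [ 338.1 -312.9] 57.7 63
```

>>> {"name": "send_rows", "arguments": {
  "linear": [
    [0,0,0],
    [0,0,0],
    [0,0,0],
    [0,0,0],
    [0,0,0],
    [0,0,0],
    [0,0,0]
  ],
  "twist": [
    [0,0,0.11],
    [0,0,0.11],
    [0,0,0.11],
    [0,0,0.11],
    [0,0,0.11],
    [0,0,0.104],
    [0,0,0]
  ],
  "fingers": [50,50,50,50,50,50,50]
}}

```text
t: 0.68
tcp_pos: [0.1406, 0.5314, 0.2388]
tool_rot: [0.0, 0.897, -0.442, 0.0]
wrist_force: [0.1, 0.7, -0.6]
grip_width: 0.0499
```

```bash
cat >> h.py <<'E'
from scipy.spatial.transform import Rotation as R
C=np.array([.5785,-.039]); D=np.array([-.791,-.611])
def st():
    s=read_state(); q=s['tool_rot']; r=R.from_quat([q[1],q[2],q[3],q[0]])
    return s,r
def need(X,yang=217.7):
    s,r=st(); d=r.inv().apply(np.array(X)-s['tcp_pos'])*1000
    a=np.deg2rad(yang); y=np.array([np.cos(a),np.sin(a),0]); z=np.array([0,0,-1.]); x=np.cross(y,z)
    t=R.from_matrix(np.c_[x,y,z]); 
    print("t",round(s['t'],2),"tcp",s['tcp_pos'].round(4),"need mm",d.round(1),"twist",(r.inv()*t).as_rotvec().round(3),"F",s['wrist_force'].round(1),"w",round(s['grip_width'],4),"q",s['joint_pos'].round(2))
E
python3 -c "
from h import *
need([.502,-.375,.12])"
```

```text
t 0.68 tcp [0.1406 0.5314 0.2388] need mm [939.1 264.9 119.6] twist [ 0.001 -0.001 -0.004] F [ 0.1  0.7 -0.6] w 0.0499 q [ 1.6   0.26  0.11 -0.   -1.42 -0.94]
```

>>> {"name": "send_rows", "arguments": {
  "linear": [
    [15,4,0],
    [30,8,0],
    [30,8,0],
    [30,8,0],
    [30,8,0],
    [30,8,0],
    [30,8,0],
    [30,8,0]
  ],
  "twist": [
    [0,0,0],
    [0,0,0],
    [0,0,0],
    [0,0,0],
    [0,0,0],
    [0,0,0],
    [0,0,0],
    [0,0,0]
  ],
  "fingers": [40,40,40,40,40,40,40,40]
}}

```text
t: 1.35
tcp_pos: [0.2311, 0.3153, 0.2391]
tool_rot: [0.0, 0.899, -0.439, -0.0]
wrist_force: [1.6, -0.9, 0.1]
grip_width: 0.0402
```

>>> {"name": "send_rows", "arguments": {
  "linear": [
    [30,8,0],
    [30,8,0],
    [30,8,0],
    [30,8,0],
    [30,8,0],
    [30,8,0],
    [30,8,0],
    [30,8,0]
  ],
  "twist": [
    [0,0,0],
    [0,0,0],
    [0,0,0],
    [0,0,0],
    [0,0,0],
    [0,0,0],
    [0,0,0],
    [0,0,0]
  ],
  "fingers": [40,40,40,40,40,40,40,40]
}}

```text
t: 2.02
tcp_pos: [0.327, 0.0864, 0.2394]
tool_rot: [-0.0, 0.899, -0.439, 0.0]
wrist_force: [0.5, -0.1, 0.3]
grip_width: 0.0399
```

>>> {"name": "send_rows", "arguments": {
  "linear": [
    [30,8,0],
    [30,8,0],
    [30,8,0],
    [30,8,0],
    [30,8,0],
    [30,8,0],
    [30,8,0],
    [30,8,0]
  ],
  "twist": [
    [0,0,0],
    [0,0,0],
    [0,0,0],
    [0,0,0],
    [0,0,0],
    [0,0,0],
    [0,0,0],
    [0,0,0]
  ],
  "fingers": [40,40,40,40,40,40,40,40]
}}

```text
t: 2.68
tcp_pos: [0.4232, -0.1428, 0.2391]
tool_rot: [-0.0, 0.898, -0.439, -0.0]
wrist_force: [1.1, 1.2, 1.0]
grip_width: 0.04
```

```bash
python3 -c "
from h import *
need([.502,-.375,.12])"
```

```text
t 2.68 tcp [ 0.4232 -0.1428  0.2391] need mm [231.7  80.4 119. ] twist [0.    0.    0.003] F [1.1 1.2 1. ] w 0.04 q [ 0.03  0.05 -0.14 -0.   -1.38  0.63]
```

>>> {"name": "send_rows", "arguments": {
  "linear": [
    [30,10,0],
    [30,10,10],
    [30,10,15],
    [30,10,20],
    [30,10,20],
    [30,10,20],
    [30,10,20],
    [22,10,14]
  ],
  "twist": [
    [0,0,0.003],
    [0,0,0],
    [0,0,0],
    [0,0,0],
    [0,0,0],
    [0,0,0],
    [0,0,0],
    [0,0,0]
  ],
  "fingers": [40,40,40,40,40,40,40,40]
}}

```text
t: 3.35
tcp_pos: [0.5008, -0.3754, 0.1173]
tool_rot: [-0.0, 0.898, -0.441, -0.002]
wrist_force: [-0.6, 1.0, -0.8]
grip_width: 0.0398
```

>>> {"name": "send_rows", "arguments": {
  "linear": [
    [0,0,0],
    [0,0,0]
  ],
  "twist": [
    [0,0,0],
    [0,0,0]
  ],
  "fingers": [40,40]
}}

```text
t: 3.52
tcp_pos: [0.5001, -0.3744, 0.118]
tool_rot: [0.0, 0.897, -0.442, -0.002]
wrist_force: [0.8, 0.1, 0.3]
grip_width: 0.0402
```

```bash
python3 -c "
from h import *
need([.502,-.375,.02])
for n in ('scene','top'):
    p,d=capture(n)
    a=int(proj(n,[.5,-.36,.03])[0][0]);b=int(proj(n,[.5,-.36,.03])[0][1]);print(a,b)
    c=p[max(b-70,0):b+70,a-90:a+90,::-1]
    cv2.imwrite('pics/g1%s.png'%n,cv2.resize(c,None,fx=4,fy=4,interpolation=2))
"
```

```text
t 3.52 tcp [ 0.5001 -0.3744  0.118 ] need mm [ 1.9 -1.3 98. ] twist [ 0.002  0.004 -0.002] F [0.8 0.1 0.3] w 0.0402 q [-0.39  0.46  0.1  -0.   -1.21  1.05]
237 201
398 228
```

View pics/g1scene.png

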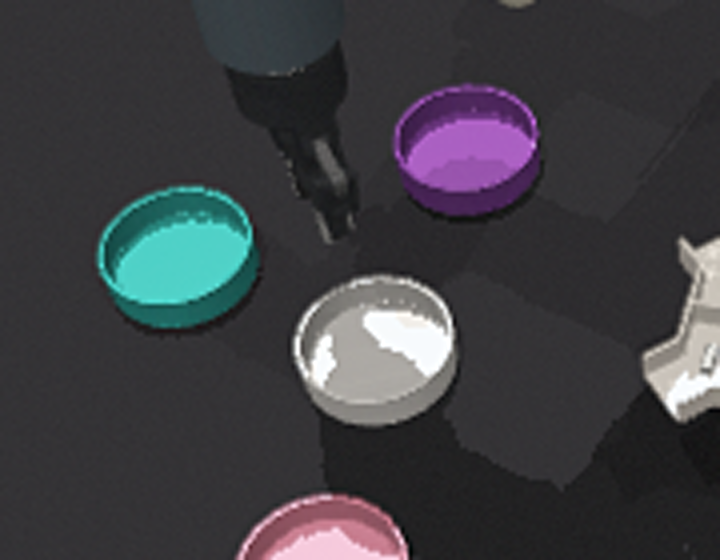

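View pics/g1top.png

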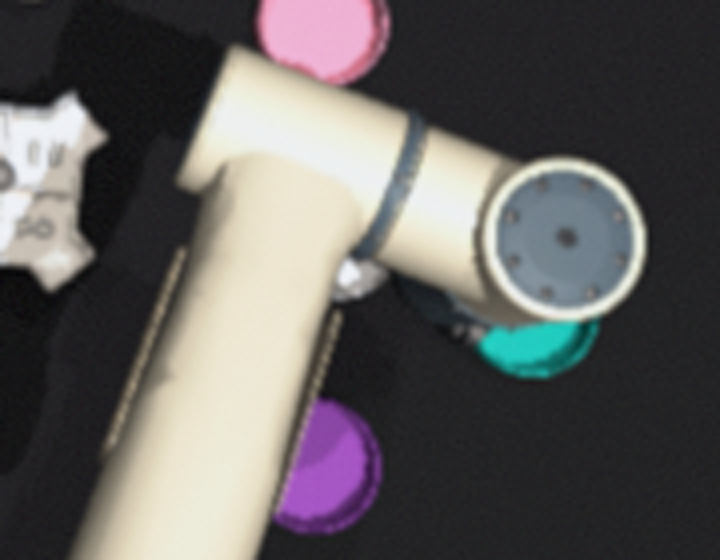

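>>> {"name": "send_rows", "arguments": {
  "linear": [
    [2,-1,20],
    [0,0,25],
    [0,0,25],
    [0,0,20],
    [0,0,10],
    [0,0,1],
    [0,0,0]
  ],
  "twist": [
    [0,0,0],
    [0,0,0],
    [0,0,0],
    [0,0,0],
    [0,0,0],
    [0,0,0],
    [0,0,0]
  ],
  "fingers": [40,40,40,40,40,40,40]
}}

```text
t: 4.2
tcp_pos: [0.5036, -0.3745, 0.0204]
tool_rot: [0.0, 0.897, -0.441, 0.001]
wrist_force: [-0.6, -1.1, 0.4]
grip_width: 0.0401
```

```bash
python3 -c "
from h import *
need([.502,-.375,.017])
n='scene'
p,d=capture(n)
a,b=proj(n,[.5,-.36,.03])[0].astype(int)
c=p[max(b-70,0):b+70,a-90:a+90,::-1]
cv2.imwrite('pics/g2%s.png'%n,cv2.resize(c,None,fx=4,fy=4,interpolation=2))
"
```

```text
t 4.2 tcp [ 0.5036 -0.3745  0.0204] need mm [-0.7  1.6  3.4] twist [-0.    -0.001 -0.001] F [-0.6 -1.1  0.4] w 0.0401 q [-0.39  0.55 -0.03  0.   -0.99  1.05]
```

View pics/g2scene.png

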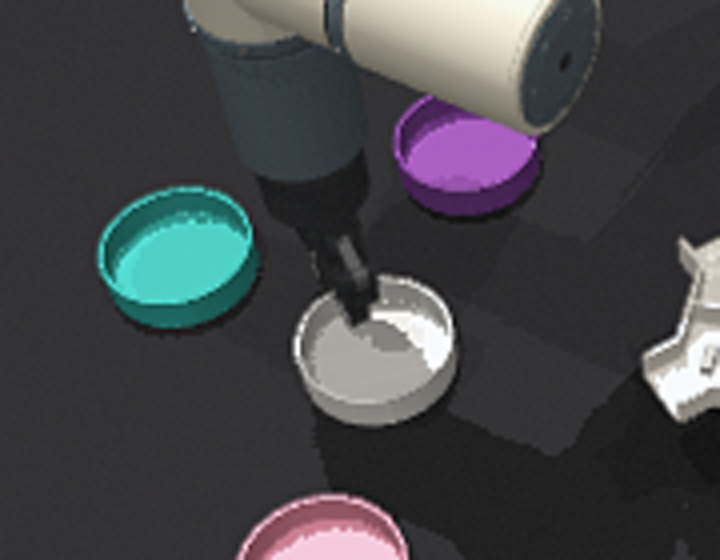

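>>> {"name": "send_rows", "arguments": {
  "linear": [
    [0,0,3],
    [0,0,0],
    [0,0,0],
    [0,0,0],
    [0,0,0],
    [0,0,0]
  ],
  "twist": [
    [0,0,0],
    [0,0,0],
    [0,0,0],
    [0,0,0],
    [0,0,0],
    [0,0,0]
  ],
  "fingers": [40,0,0,0,0,0]
}}

```text
t: 4.75
tcp_pos: [0.5034, -0.375, 0.017]
tool_rot: [0.0, 0.897, -0.442, 0.001]
wrist_force: [-0.6, 0.5, 4.1]
grip_width: 0.0035
```

```bash
python3 -c "
from h import *
need([.502,-.375,.017])
for n in ('top','scene'):
  p,d=capture(n)
  cv2.imwrite('pics/g3%s.png'%n,p[:,:,::-1]);np.save('pics/g3%s.npy'%n,d)
  W=cloud(n,d)
  for v in range(130,300,12): print(v,[tuple(W[v,u].round(2)) for u in range(330,450,24)]) if n=='top' else 0
"
```

```text
t 4.75 tcp [ 0.5034 -0.375   0.017 ] need mm [-0.9  1.1  0. ] twist [-0.    -0.001 -0.003] F [-0.6  0.5  4.1] w 0.0035 q [-0.39  0.55 -0.03  0.   -0.99  1.05]
130 [(np.float64(0.87), np.float64(-0.12), np.float64(-0.0)), (np.float64(0.87), np.float64(-0.21), np.float64(-0.0)), (np.float64(0.87), np.float64(-0.3), np.float64(-0.0)), (np.float64(0.87), np.float64(-0.39), np.float64(-0.0)), (np.float64(0.87), np.float64(-0.48), np.float64(-0.01))]
142 [(np.float64(0.83), np.float64(-0.12), np.float64(-0.0)), (np.float64(0.83), np.float64(-0.21), np.float64(0.0)), (np.float64(0.83), np.float64(-0.3), np.float64(0.0)), (np.float64(0.83), np.float64(-0.39), np.float64(-0.0)), (np.float64(0.83), np.float64(-0.48), np.float64(0.0))]
154 [(np.float64(0.78), np.float64(-0.12), np.float64(-0.0)), (np.float64(0.78), np.float64(-0.21), np.float64(-0.01)), (np.float64(0.78), np.float64(-0.3), np.float64(0.0)), (np.float64(0.78), np.float64(-0.39), np.float64(-0.0)), (np.float64(0.78), np.float64(-0.48), np.float64(-0.0))]
166 [(np.float64(0.73), np.float64(-0.12), np.float64(0.0)), (np.float64(0.7
[... 2679 characters left out ...]
at64(-0.0)), (np.float64(0.34), np.float64(-0.37), np.float64(0.03)), (np.float64(0.34), np.float64(-0.46), np.float64(-0.0))]
286 [(np.float64(0.35), np.float64(-0.1), np.float64(0.55)), (np.float64(0.35), np.float64(-0.15), np.float64(0.58)), (np.float64(0.29), np.float64(-0.29), np.float64(0.0)), (np.float64(0.29), np.float64(-0.37), np.float64(0.0)), (np.float64(0.29), np.float64(-0.46), np.float64(-0.0))]
298 [(np.float64(0.32), np.float64(-0.09), np.float64(0.58)), (np.float64(0.33), np.float64(-0.14), np.float64(0.6)), (np.float64(0.25), np.float64(-0.29), np.float64(-0.0)), (np.float64(0.25), np.float64(-0.37), np.float64(0.0)), (np.float64(0.25), np.float64(-0.46), np.float64(0.0))]
```

View pics/g3top.png

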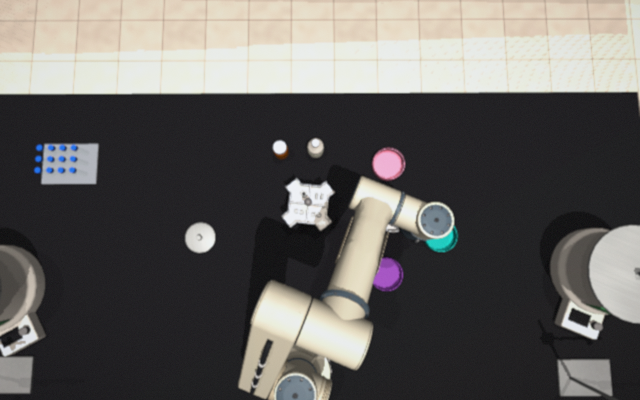

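View pics/g3scene.png

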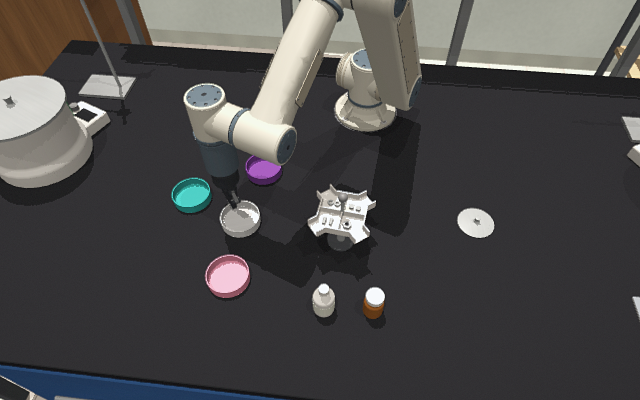

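>>> {"name": "send_rows", "arguments": {
  "linear": [
    [0,0,-4],
    [0,0,-8],
    [0,0,-3]
  ],
  "twist": [
    [0,0,0],
    [0,0,0],
    [0,0,0.0]
  ],
  "fingers": [0,0,0]
}}

```text
t: 5.1
tcp_pos: [0.5031, -0.3749, 0.0319]
tool_rot: [0.0, 0.897, -0.442, -0.0]
wrist_force: [0.2, -0.0, -1.1]
grip_width: 0.0031
```

```bash
python3 -c "
from h import *
need([.4405,-.1456,.032])
n='scene'
p,d=capture(n)
a,b=proj(n,[.5,-.36,.03])[0].astype(int)
c=p[max(b-70,0):b+70,a-90:a+90,::-1]
cv2.imwrite('pics/g4%s.png'%n,cv2.resize(c,None,fx=4,fy=4,interpolation=2))
"
```

```text
t 5.1 tcp [ 0.5031 -0.3749  0.0319] need mm [-2.199e+02 -9.000e+01 -1.000e-01] twist [ 0.    -0.    -0.003] F [ 0.2 -0.  -1.1] w 0.0031 q [-0.39  0.54 -0.01  0.   -1.02  1.05]
```

View pics/g4scene.png

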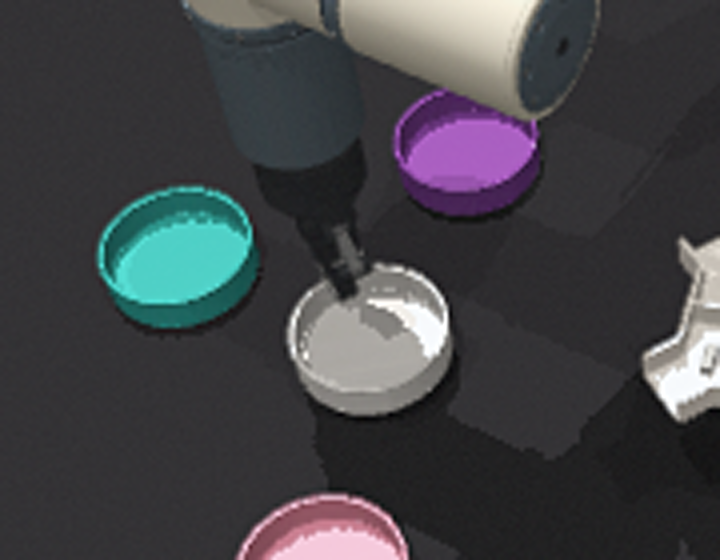

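>>> {"name": "send_rows", "arguments": {
  "linear": [
    [-8,-3,0],
    [-16,-6,0],
    [-22,-9,0],
    [-22,-9,0],
    [-22,-9,0],
    [-22,-9,0],
    [-22,-9,0],
    [-22,-9,0]
  ],
  "twist": [
    [0,0,0],
    [0,0,0],
    [0,0,0],
    [0,0,0],
    [0,0,0],
    [0,0,0],
    [0,0,0],
    [0,0,0]
  ],
  "fingers": [0,0,0,0,0,0,0,0]
}}

```text
t: 5.82
tcp_pos: [0.457, -0.2112, 0.031]
tool_rot: [-0.0, 0.897, -0.442, -0.0]
wrist_force: [0.4, 1.3, -1.8]
grip_width: 0.0035
```

>>> {"name": "send_rows", "arguments": {
  "linear": [
    [-22,-9,0],
    [-20,-9,0],
    [-14,-6,0],
    [-6,-3,0],
    [-2,0,0],
    [0,0,0]
  ],
  "twist": [
    [0,0,0],
    [0,0,0],
    [0,0,0],
    [0,0,0],
    [0,0,0],
    [0,0,0]
  ],
  "fingers": [0,0,0,0,0,0]
}}

```text
t: 6.32
tcp_pos: [0.4402, -0.1452, 0.0313]
tool_rot: [0.0, 0.897, -0.442, -0.0]
wrist_force: [-1.0, -0.9, -2.2]
grip_width: 0.0037
```

```bash
python3 -c "
from h import *
need([.4405,-.1456,.017])
for n in ('scene','top'):
    p,d=capture(n)
    a,b=proj(n,[.5,-.1,.03])[0].astype(int)
    c=p[max(b-70,0):b+70,a-90:a+90,::-1]
    cv2.imwrite('pics/g5%s.png'%n,cv2.resize(c,None,fx=4,fy=4,interpolation=2))
"
```

```text
t 6.32 tcp [ 0.4402 -0.1452  0.0313] need mm [ 0.5  0.  14.3] twist [ 0.     0.    -0.002] F [-1.  -0.9 -2.2] w 0.0037 q [ 0.02  0.27 -0.46 -0.   -0.85  0.63]
```

View pics/g5scene.png

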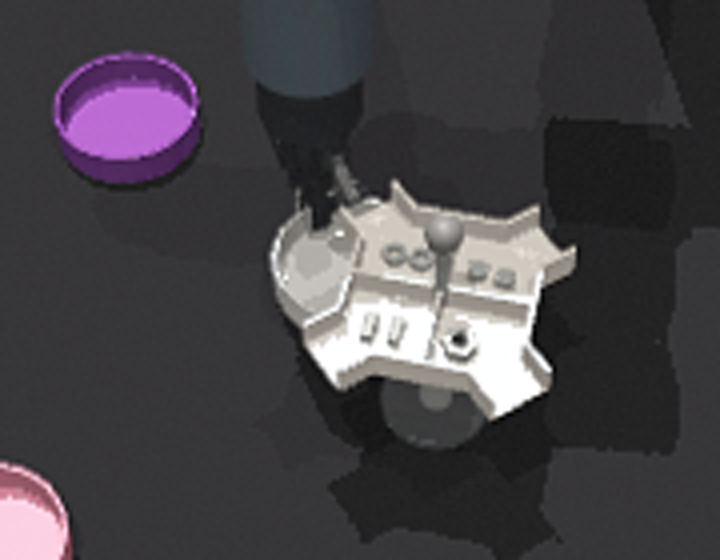

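View pics/g5top.png

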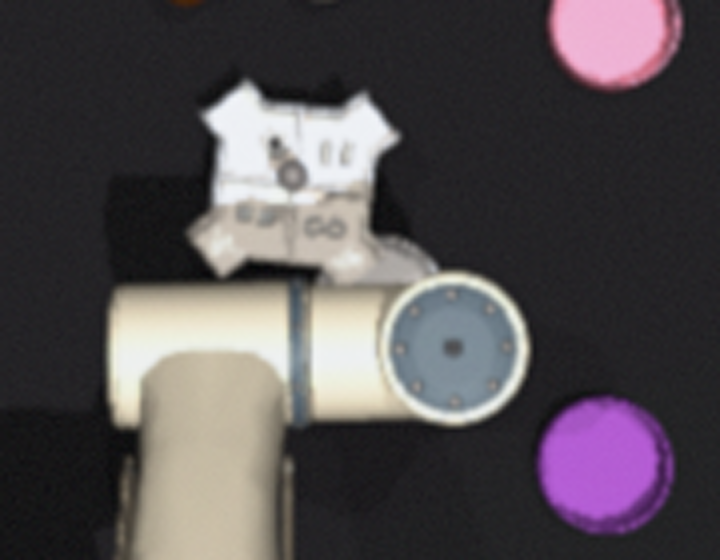

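>>> {"name": "send_rows", "arguments": {
  "linear": [
    [0,0,6],
    [0,0,6],
    [0,0,2.5],
    [0,0,0],
    [0,0,0],
    [0,0,0]
  ],
  "twist": [
    [0,0,0],
    [0,0,0],
    [0,0,0],
    [0,0,0],
    [0,0,0],
    [0,0,0]
  ],
  "fingers": [0,0,0,0,30,30]
}}

```text
t: 6.92
tcp_pos: [0.4406, -0.1457, 0.0165]
tool_rot: [-0.0, 0.897, -0.442, 0.0]
wrist_force: [-0.1, -0.2, -0.8]
grip_width: 0.0266
```

>>> {"name": "send_rows", "arguments": {
  "linear": [
    [0,0,-10],
    [0,0,-25],
    [0,0,-35],
    [0,0,-40],
    [0,0,-40],
    [0,0,-40],
    [0,0,-30],
    [0,0,-10]
  ],
  "twist": [
    [0,0,0],
    [0,0,0],
    [0,0,0],
    [0,0,0],
    [0,0,0],
    [0,0,0],
    [0,0,0],
    [0,0,0]
  ],
  "fingers": [30,30,30,30,30,30,30,30]
}}

```text
t: 7.58
tcp_pos: [0.4426, -0.1463, 0.2521]
tool_rot: [-0.001, 0.897, -0.442, 0.004]
wrist_force: [0.1, -0.2, -0.7]
grip_width: 0.0297
```

```bash
python3 - <<'E'
from h import *
need([.5785,-.039,.25])
for n in ('scene','top'):
    p,d=capture(n); np.save('pics/g6%s.npy'%n,d);cv2.imwrite('pics/g6%sfull.png'%n,p[:,:,::-1])
    a,b=proj(n,[.5,-.1,.03])[0].astype(int)
    c=p[max(b-70,0):b+70,a-90:a+90,::-1]
    cv2.imwrite('pics/g6%s.png'%n,cv2.resize(c,None,fx=4,fy=4,interpolation=2))
    W=cloud(n,d)
    kn=W[(W[...,2]>.19)&(W[...,2]<.216)&(np.hypot(W[...,0]-.58,W[...,1]+.039)<.03)]
    print(n,'knob',kn.mean(0).round(4),len(kn))
    q=W[(W[...,2]>.012)&(W[...,2]<.045)&(np.hypot(W[...,0]-.485,W[...,1]+.111)<.075)]
    t=q[q[:,2]>.024]; print('pan',len(t),circ(t[:,:2]) if len(t)>10 else '', t.min(0),t.max(0))
E
```

```text
t 7.58 tcp [ 0.4426 -0.1463  0.2521] need mm [  -2.3 -173.1    3.1] twist [-0.006 -0.007 -0.003] F [ 0.1 -0.2 -0.7] w 0.0297 q [ 0.02  0.08 -0.08  0.   -1.41  0.63]
scene knob [ 0.5857 -0.0388  0.2028] 81
pan 56 (array([ 0.48719329, -0.11232309]), np.float64(0.05686839131739066)) [ 0.42942609 -0.17055109  0.02410259] [ 0.53690967 -0.1100978   0.03336215]
top knob [ 0.5767 -0.0391  0.2061] 52
pan 14 (array([ 0.49497394, -0.11861148]), np.float64(0.0430943461701799)) [ 0.52003685 -0.1549992   0.02523106] [ 0.53832706 -0.11198605  0.03705087]
```

View pics/g6scene.png

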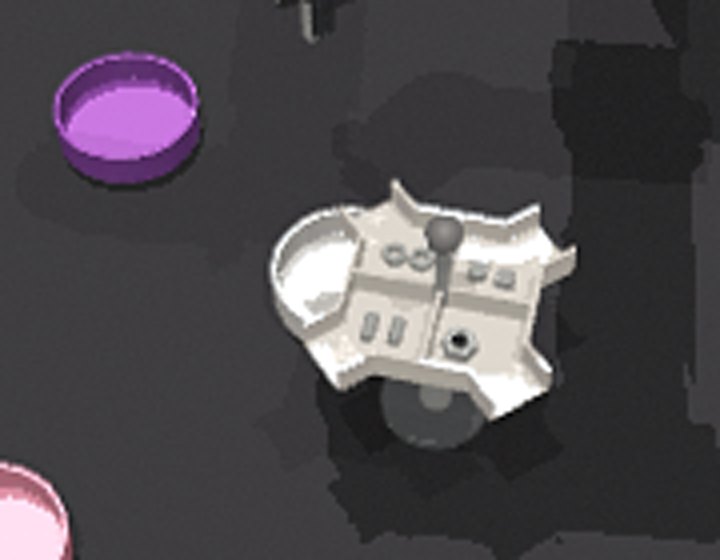

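View pics/g6top.png

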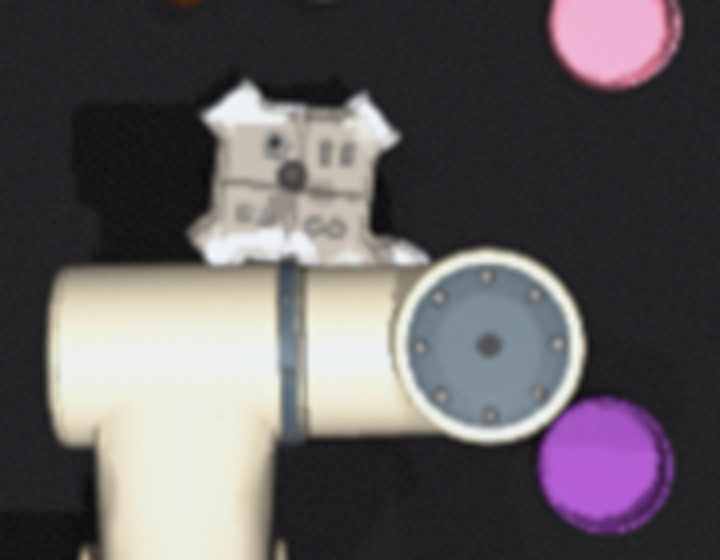

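>>> {"name": "send_rows", "arguments": {
  "linear": [
    [0,0,0],
    [0,0,0],
    [0,0,0],
    [0,0,0],
    [0,0,0],
    [0,0,0],
    [0,0,0],
    [0,0,0]
  ],
  "twist": [
    [0,0,0.12],
    [0,0,0.12],
    [0,0,0.12],
    [0,0,0.12],
    [0,0,0.12],
    [0,0,0.12],
    [0,0,0.12],
    [0,0,0.12]
  ],
  "fingers": [56,56,56,56,56,56,56,56]
}}

```text
t: 8.35
tcp_pos: [0.4398, -0.1453, 0.2448]
tool_rot: [-0.001, -0.589, 0.808, 0.001]
wrist_force: [-0.2, -0.3, 0.1]
grip_width: 0.0561
```

>>> {"name": "send_rows", "arguments": {
  "linear": [
    [0,0,0],
    [0,0,0],
    [0,0,0],
    [0,0,0],
    [0,0,0],
    [0,0,0]
  ],
  "twist": [
    [0,0,0.12],
    [0,0,0.12],
    [0,0,0.12],
    [0,0,0.12],
    [0,0,0.12],
    [0,0,0.01]
  ],
  "fingers": [56,56,56,56,56,56]
}}

```text
t: 8.85
tcp_pos: [0.4399, -0.1453, 0.2449]
tool_rot: [-0.001, -0.32, 0.947, 0.001]
wrist_force: [0.1, 0.8, 0.1]
grip_width: 0.0561
```

```bash
python3 -c "
from h import *
need([.580,-.039,.25],127.7)"
```

```text
t 8.85 tcp [ 0.4399 -0.1453  0.2449] need mm [-175.9   -0.3   -5.5] twist [ 0.002 -0.002 -0.007] F [0.1 0.8 0.1] w 0.0561 q [ 0.02  0.08 -0.09 -0.   -1.4  -0.94]
```

>>> {"name": "send_rows", "arguments": {
  "linear": [
    [-14,0,-5],
    [-26,0,0],
    [-30,0,0],
    [-30,0,0],
    [-30,0,0],
    [-26,0,0],
    [-14,0,0],
    [-6,0,0]
  ],
  "twist": [
    [0,0,0],
    [0,0,0],
    [0,0,0],
    [0,0,0],
    [0,0,0],
    [0,0,0],
    [0,0,0],
    [0,0,-0.007]
  ],
  "fingers": [56,56,56,56,56,56,56,56]
}}

```text
t: 9.52
tcp_pos: [0.5809, -0.0367, 0.2493]
tool_rot: [-0.002, -0.328, 0.945, 0.001]
wrist_force: [0.5, -0.3, 0.6]
grip_width: 0.0556
```

```bash
python3 - <<'E'
from h import *
need([.580,-.039,.187],127.7)
for n in ('scene',):
    p,d=capture(n)
    a,b=proj(n,[.58,-.04,.19])[0].astype(int)
    c=p[max(b-70,0):b+70,a-90:a+90,::-1]
    cv2.imwrite('pics/g7%s.png'%n,cv2.resize(c,None,fx=4,fy=4,interpolation=2))
E
```

```text
t 9.52 tcp [ 0.5809 -0.0367  0.2493] need mm [ 1.9 -1.4 62.3] twist [ 0.002 -0.003  0.009] F [ 0.5 -0.3  0.6] w 0.0556 q [ 0.2   0.32  0.22 -0.   -1.48 -1.11]
```

View pics/g7scene.png

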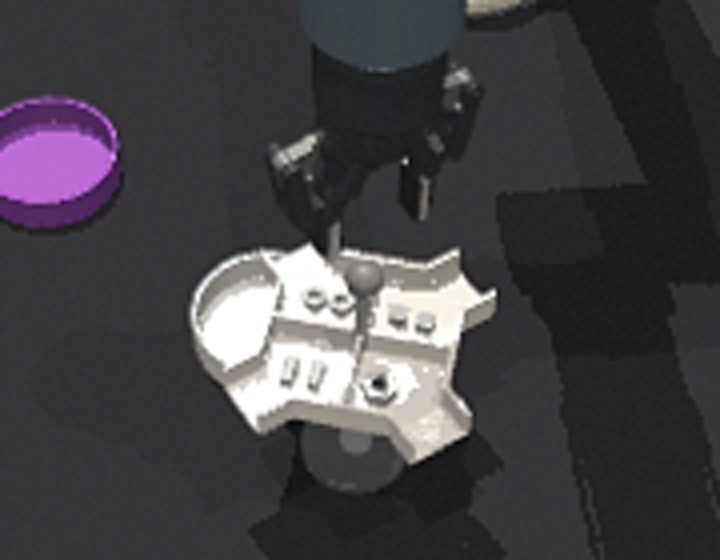

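```bash
python3 - <<'E'
from h import *
a,b=proj('scene',[.58,-.04,.19])[0].astype(int)
f=lambda X:((proj('scene',X)-[a-90,b-70])*4).round(0)
y=np.array([np.cos(np.deg2rad(127.7)),np.sin(np.deg2rad(127.7)),0])
t=np.array([.5809,-.0367,.2493])
print(f(t+.028*y-[0,0,.0]),f(t-.028*y),f([.580,-.039,.198]),f([.577,-.039,.198]),f([.583,-.039,.198]))
E
```

```text
[[407. 207.]] [[330. 242.]] [[362. 275.]] [[363. 271.]] [[362. 279.]]
```

>>> {"name": "send_rows", "arguments": {
  "linear": [
    [1,-1,10],
    [0,-0.5,18],
    [0,0,18],
    [0,0,12],
    [0,0,4],
    [0,0,0]
  ],
  "twist": [
    [0,0,0.009],
    [0,0,0],
    [0,0,0],
    [0,0,0],
    [0,0,0],
    [0,0,0]
  ],
  "fingers": [56,56,56,56,56,56]
}}

```text
t: 10.07
tcp_pos: [0.5786, -0.0408, 0.1884]
tool_rot: [-0.001, -0.321, 0.947, 0.0]
wrist_force: [0.1, 0.3, 0.5]
grip_width: 0.056
```

>>> {"name": "send_rows", "arguments": {
  "linear": [
    [0,0,0],
    [0,0,0],
    [0,0,0],
    [0,0,0]
  ],
  "twist": [
    [0,0,0],
    [0,0,0],
    [0,0,0],
    [0,0,0]
  ],
  "fingers": [20,20,20,20]
}}

```text
t: 10.4
tcp_pos: [0.5807, -0.04, 0.1912]
tool_rot: [0.001, -0.321, 0.947, -0.0]
wrist_force: [-1.0, 0.7, 4.5]
grip_width: 0.0227
```

```bash
python3 - <<'E'
from h import *
need([.580,-.039,.187],127.7)
for n in ('scene',):
    p,d=capture(n)
    a,b=proj(n,[.58,-.04,.19])[0].astype(int)
    c=p[max(b-70,0):b+70,a-90:a+90,::-1]
    cv2.imwrite('pics/g8%s.png'%n,cv2.resize(c,None,fx=4,fy=4,interpolation=2))
E
```

```text
t 10.4 tcp [ 0.5807 -0.04    0.1912] need mm [-0.   1.2  4.2] twist [-0.002  0.002 -0.004] F [-1.   0.7  4.5] w 0.0227 q [ 0.2   0.33  0.1   0.   -1.33 -1.12]
```

View pics/g8scene.png

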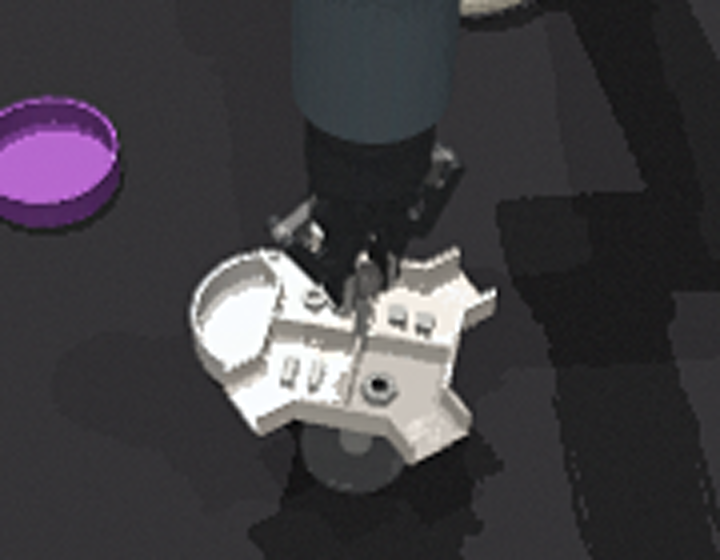

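>>> {"name": "send_rows", "arguments": {
  "linear": [
    [0,0,0],
    [0,0,0]
  ],
  "twist": [
    [0,0,0],
    [0,0,0]
  ],
  "fingers": [20,20]
}}

```text
t: 10.62
tcp_pos: [0.5808, -0.04, 0.1912]
tool_rot: [0.001, -0.321, 0.947, -0.0]
wrist_force: [-1.3, 0.8, 5.6]
grip_width: 0.0231
```

```bash
python3 - <<'E'
from h import *
need([.580,-.039,.187],127.7)
print(read_state()['torque'])
p,d=capture('top');p2,d2=capture('scene')
W=cloud('scene',d2); 
for (u,v) in [(0,0)]: pass
a,b=proj('scene',[.58,-.04,.19])[0].astype(int)
c=p2[b-25:b+25,a-30:a+30,::-1]
cv2.imwrite('pics/g9.png',cv2.resize(c,None,fx=12,fy=12,interpolation=0))
E
```

```text
t 10.62 tcp [ 0.5808 -0.04    0.1912] need mm [0.  1.2 4.2] twist [-0.002  0.002 -0.004] F [-1.3  0.8  5.6] w 0.0231 q [ 0.2   0.33  0.1   0.   -1.33 -1.12]
[ 0.27209541  0.32532083 -0.02306137]
```

View pics/g9.png

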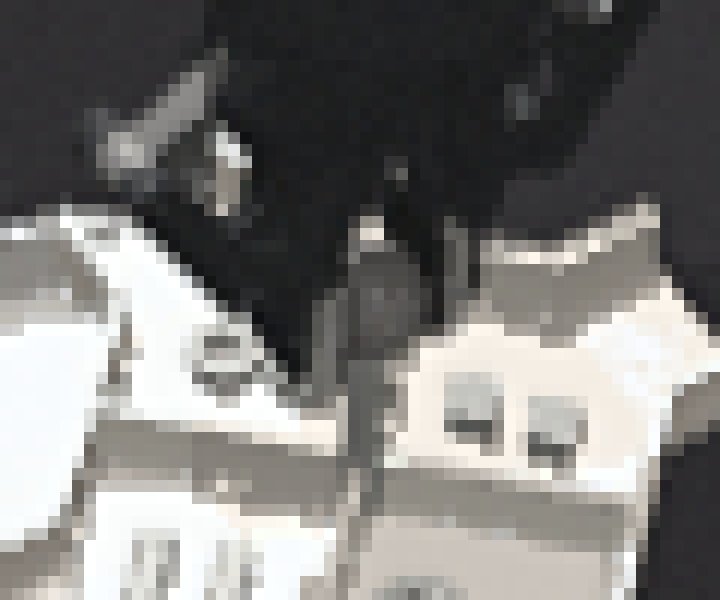

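>>> {"name": "send_rows", "arguments": {
  "linear": [
    [2.3,0,0],
    [4.6,0,0.3],
    [4.6,0,0.6],
    [4.6,0,0.8],
    [0,0,0]
  ],
  "twist": [
    [0,0,0],
    [0,0,0],
    [0,0,0],
    [0,0,0],
    [0,0,0]
  ],
  "fingers": [20,20,20,20,20]
}}

```text
t: 11.13
tcp_pos: [0.5689, -0.0494, 0.1899]
tool_rot: [0.003, -0.321, 0.947, -0.0]
wrist_force: [2.2, 1.8, 5.8]
grip_width: 0.0232
```

```bash
cat > look.py <<'E'
from h import *
import sys
k=sys.argv[1]
need([.580,-.039,.187],127.7)
p2,d2=capture('scene'); cv2.imwrite(f'pics/full{k}.png',p2[:,:,::-1])
a,b=proj('scene',[.54,-.07,.12])[0].astype(int)
c=p2[b-55:b+55,a-70:a+70,::-1]
cv2.imwrite(f'pics/l{k}.png',cv2.resize(c,None,fx=5,fy=5,interpolation=2))
E
python3 look.py 1
```

```text
t 11.13 tcp [ 0.5689 -0.0494  0.1899] need mm [-15.1   1.5   3. ] twist [-0.003  0.005 -0.004] F [2.2 1.8 5.8] w 0.0232 q [ 0.19  0.31  0.06 -0.   -1.31 -1.1 ]
```

View pics/l1.png

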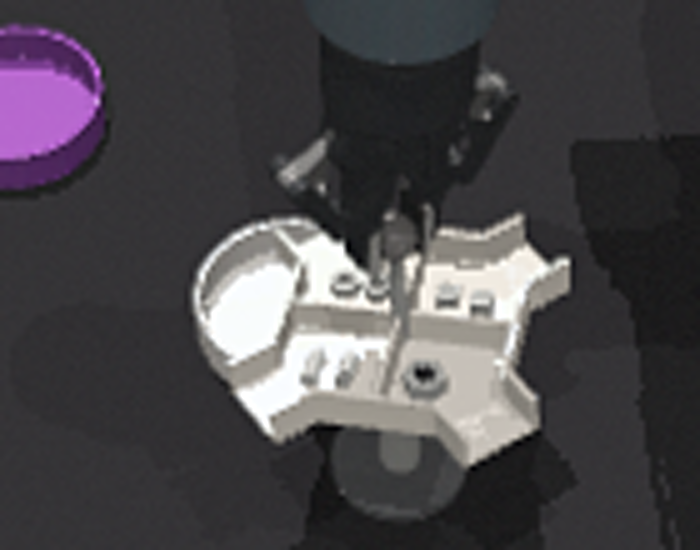

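>>> {"name": "send_rows", "arguments": {
  "linear": [
    [2.3,0,0.5],
    [2.3,0,0.5],
    [2.3,0,0.6],
    [2.3,0,0.6],
    [2.3,0,0.6],
    [2.3,0,0.7],
    [0,0,0]
  ],
  "twist": [
    [0,0,0],
    [0,0,0],
    [0,0,0],
    [0,0,0],
    [0,0,0],
    [0,0,0],
    [0,0,0]
  ],
  "fingers": [20,20,20,20,20,20,20]
}}

```text
t: 11.77
tcp_pos: [0.5584, -0.0578, 0.1866]
tool_rot: [0.003, -0.321, 0.947, -0.001]
wrist_force: [2.8, 1.0, 6.4]
grip_width: 0.0234
```

```bash
python3 look.py 2
```

```text
t 11.77 tcp [ 0.5584 -0.0578  0.1866] need mm [-28.6   1.8  -0.3] twist [-0.003  0.005 -0.003] F [2.8 1.  6.4] w 0.0234 q [ 0.18  0.29  0.03  0.   -1.3  -1.09]
```

View pics/l2.png

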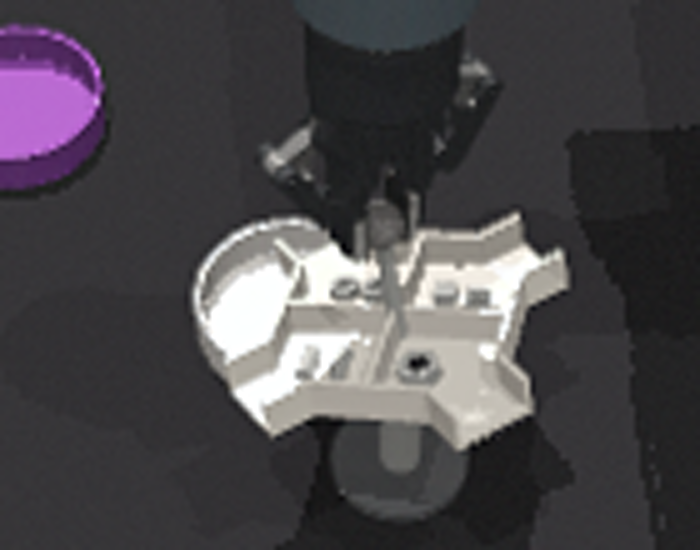

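>>> {"name": "send_rows", "arguments": {
  "linear": [
    [2.3,0,0.7],
    [2.2,0,0.7],
    [2.2,0,0.8],
    [2.1,0,0.8],
    [0,0,0],
    [0,0,0]
  ],
  "twist": [
    [0,0,0],
    [0,0,0],
    [0,0,0],
    [0,0,0],
    [0,0,0],
    [0,0,0]
  ],
  "fingers": [20,20,20,20,20,20]
}}

```text
t: 12.32
tcp_pos: [0.5516, -0.0631, 0.1835]
tool_rot: [0.003, -0.322, 0.947, -0.001]
wrist_force: [3.2, 1.3, 6.5]
grip_width: 0.023
```

```bash
python3 look.py 3
```

```text
t 12.32 tcp [ 0.5516 -0.0631  0.1835] need mm [-37.2   1.8  -3.3] twist [-0.003  0.005 -0.003] F [3.2 1.3 6.5] w 0.023 q [ 0.17  0.28  0.    0.   -1.29 -1.08]
```

View pics/l3.png

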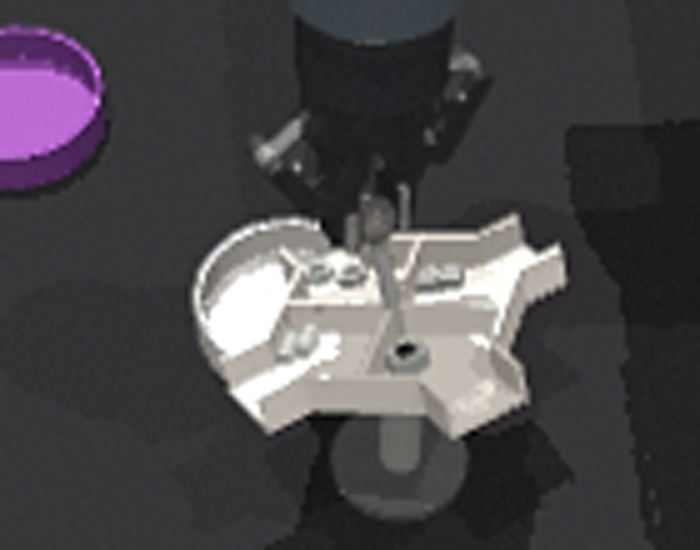

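>>> {"name": "send_rows", "arguments": {
  "linear": [
    [0,0,0],
    [2.1,0,1],
    [2.1,0,1],
    [0,0,0],
    [0,0,0],
    [0,0,0]
  ],
  "twist": [
    [0,0,0],
    [0,0,0],
    [0,0,0],
    [0,0,0],
    [0,0,0],
    [0,0,0]
  ],
  "fingers": [20,20,20,20,20,20]
}}

```text
t: 12.87
tcp_pos: [0.5484, -0.0657, 0.1817]
tool_rot: [0.003, -0.322, 0.947, -0.001]
wrist_force: [2.1, 2.0, 5.9]
grip_width: 0.0227
```

```bash
python3 look.py 4
```

```text
t 12.87 tcp [ 0.5484 -0.0657  0.1817] need mm [-41.3   1.9  -5.1] twist [-0.004  0.005 -0.003] F [2.1 2.  5.9] w 0.0227 q [ 0.16  0.28 -0.01  0.   -1.28 -1.08]
```

View pics/l4.png

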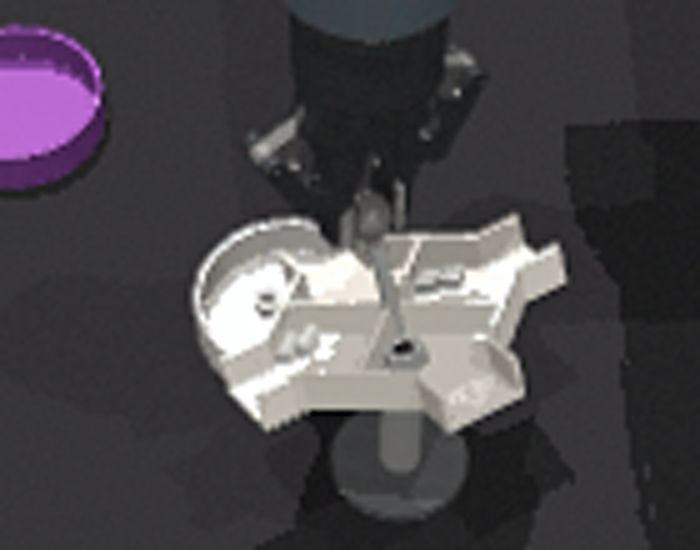

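>>> {"name": "send_rows", "arguments": {
  "linear": [
    [2,0,1],
    [2,0,1],
    [0,0,0],
    [0,0,0],
    [0,0,0],
    [0,0,0],
    [0,0,0]
  ],
  "twist": [
    [0,0,0],
    [0,0,0],
    [0,0,0],
    [0,0,0],
    [0,0,0],
    [0,0,0],
    [0,0,0]
  ],
  "fingers": [20,20,20,20,20,20,20]
}}

```text
t: 13.5
tcp_pos: [0.5453, -0.0683, 0.1797]
tool_rot: [0.003, -0.322, 0.947, -0.001]
wrist_force: [2.7, 0.8, 7.3]
grip_width: 0.0234
```

```bash
python3 look.py 5; python3 -c "
from h import *
p,d=capture('top')
a,b=proj('top',[.54,-.07,.12])[0].astype(int)
cv2.imwrite('pics/t5.png',cv2.resize(p[b-50:b+50,a-60:a+60,::-1],None,fx=5,fy=5,interpolation=2))"
```

```text
t 13.5 tcp [ 0.5453 -0.0683  0.1797] need mm [-45.4   2.1  -7. ] twist [-0.004  0.005 -0.003] F [2.7 0.8 7.3] w 0.0234 q [ 0.16  0.27 -0.02  0.   -1.27 -1.08]
```

View pics/l5.png

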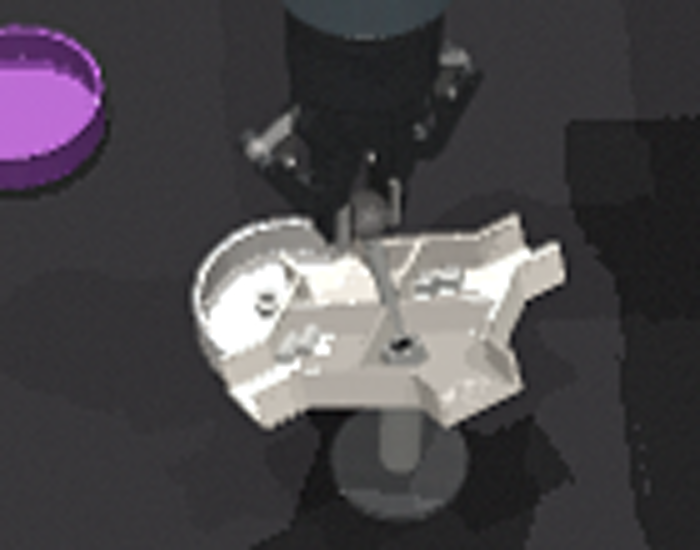

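View pics/t5.png

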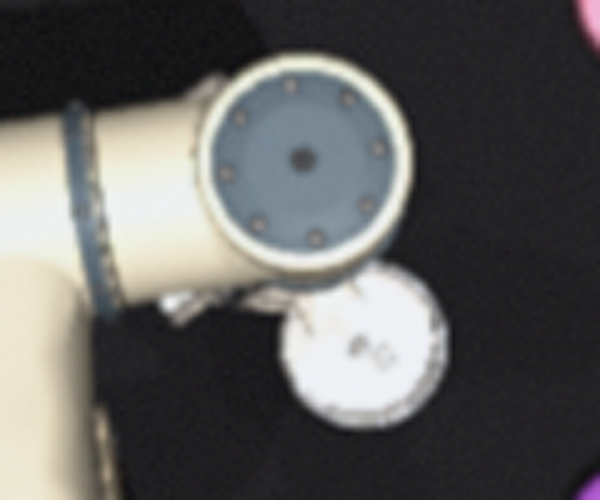

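>>> {"name": "send_rows", "arguments": {
  "linear": [
    [-3,0,-1.5],
    [-4,0,-1.8],
    [-4,0,-1.6],
    [-4,0,-1.5],
    [-4,0,-1.3],
    [-4,0,-1.1],
    [-4,0,-0.9],
    [-4,0,-0.8]
  ],
  "twist": [
    [0,0,0],
    [0,0,0],
    [0,0,0],
    [0,0,0],
    [0,0,0],
    [0,0,0],
    [0,0,0],
    [0,0,0]
  ],
  "fingers": [20,20,20,20,20,20,20,20]
}}

```text
t: 14.27
tcp_pos: [0.5667, -0.0502, 0.1882]
tool_rot: [-0.001, -0.321, 0.947, -0.0]
wrist_force: [-2.4, -2.5, 5.5]
grip_width: 0.0228
```

>>> {"name": "send_rows", "arguments": {
  "linear": [
    [-4,0,-0.7],
    [-4,0,-0.5],
    [-4,0,-0.4],
    [-3,0,-0.1],
    [-1,0,0],
    [0,0,0],
    [0,0,0]
  ],
  "twist": [
    [0,0,0],
    [0,0,0],
    [0,0,0],
    [0,0,0],
    [0,0,0],
    [0,0,0],
    [0,0,0]
  ],
  "fingers": [20,20,20,20,20,20,20]
}}

```text
t: 14.85
tcp_pos: [0.5797, -0.0398, 0.1893]
tool_rot: [-0.001, -0.321, 0.947, 0.0]
wrist_force: [-2.4, -1.5, 2.5]
grip_width: 0.0229
```

```bash
python3 look.py 6
```

```text
t 14.85 tcp [ 0.5797 -0.0398  0.1893] need mm [-0.7  0.4  2.3] twist [ 0.001 -0.001 -0.004] F [-2.4 -1.5  2.5] w 0.0229 q [ 0.2   0.34  0.09 -0.   -1.33 -1.12]
```

View pics/l6.png

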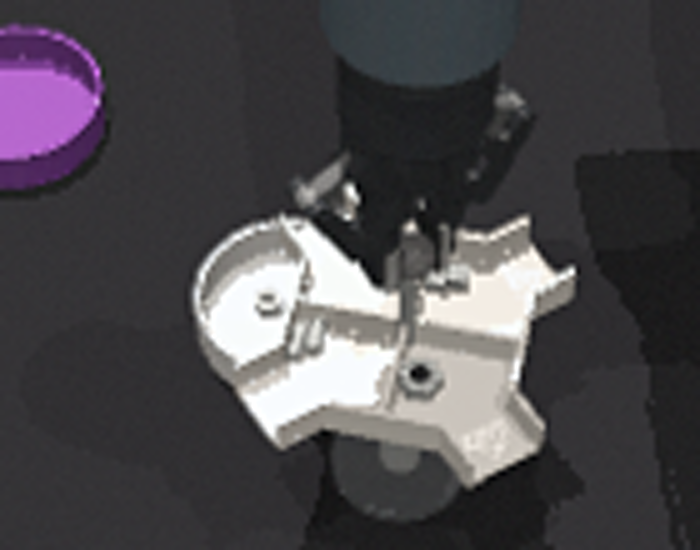

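>>> {"name": "send_rows", "arguments": {
  "linear": [
    [0,0,0],
    [0,0,0],
    [0,0,0],
    [0,0,0]
  ],
  "twist": [
    [0,0,0],
    [0,0,0],
    [0,0,0],
    [0,0,0]
  ],
  "fingers": [35,56,56,56]
}}

```text
t: 15.23
tcp_pos: [0.5804, -0.0396, 0.1896]
tool_rot: [0.0, -0.321, 0.947, 0.0]
wrist_force: [-0.4, -0.1, 0.2]
grip_width: 0.056
```

>>> {"name": "send_rows", "arguments": {
  "linear": [
    [0,0,-10],
    [0,0,-20],
    [0,0,-25],
    [0,0,-25],
    [-10,0,-15],
    [0,0,0]
  ],
  "twist": [
    [0,0,0],
    [0,0,0],
    [0,0,0],
    [0,0,0],
    [0,0,0],
    [0,0,0]
  ],
  "fingers": [56,56,56,56,56,56]
}}

```text
t: 15.73
tcp_pos: [0.5903, -0.0335, 0.2897]
tool_rot: [0.004, -0.321, 0.947, -0.001]
wrist_force: [-0.7, 0.5, -0.0]
grip_width: 0.0558
```

```bash
python3 look.py 7
```

```text
t 15.73 tcp [ 0.5903 -0.0335  0.2897] need mm [ 12.2   2.4 102.6] twist [-0.005  0.007 -0.004] F [-0.7  0.5 -0. ] w 0.0558 q [ 0.21  0.33  0.33  0.   -1.57 -1.13]
```

View pics/l7.png

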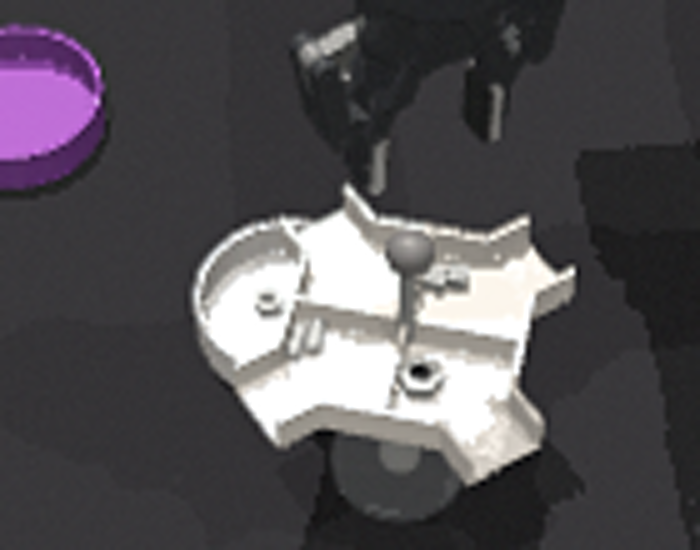

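>>> {"name": "send_rows", "arguments": {
  "linear": [
    [-10,12,-5],
    [-18,24,0],
    [-18,24,0],
    [-18,24,0],
    [-18,24,0],
    [-18,24,0],
    [-18,24,0],
    [-10,12,0]
  ],
  "twist": [
    [0,0,0],
    [0,0,0],
    [0,0,0],
    [0,0,0],
    [0,0,0],
    [0,0,0],
    [0,0,0],
    [0,0,0]
  ],
  "fingers": [56,56,56,56,56,56,56,56]
}}

```text
t: 16.45
tcp_pos: [0.5867, 0.1803, 0.2889]
tool_rot: [-0.001, -0.322, 0.947, 0.0]
wrist_force: [1.5, -1.2, 0.1]
grip_width: 0.0562
```

>>> {"name": "send_rows", "arguments": {
  "linear": [
    [0,0,0],
    [0,0,0]
  ],
  "twist": [
    [0,0,0],
    [0,0,0]
  ],
  "fingers": [56,56]
}}

```text
t: 16.62
tcp_pos: [0.5873, 0.1777, 0.2891]
tool_rot: [-0.001, -0.322, 0.947, -0.0]
wrist_force: [0.4, -0.1, 0.2]
grip_width: 0.0562
```

```bash
python3 look.py 8; python3 -c "
from h import *
p,d=capture('top')
a,b=proj('top',[.54,-.07,.12])[0].astype(int)
cv2.imwrite('pics/t8.png',cv2.resize(p[b-50:b+50,a-60:a+60,::-1],None,fx=6,fy=6,interpolation=2))
W=cloud('top',d)
q=W[(W[...,2]>.02)&(W[...,2]<.045)&(np.hypot(W[...,0]-.485,W[...,1]+.111)<.07)]
print('rim z',np.percentile(q[:,2],[5,50,95]))"
```

```text
t 16.62 tcp [0.5873 0.1777 0.2891] need mm [ 137.6 -167.4  102.3] twist [ 0.    -0.002 -0.003] F [ 0.4 -0.1  0.2] w 0.0562 q [ 0.55  0.38  0.41  0.   -1.6  -1.46]
rim z [0.02259585 0.02904629 0.03373682]
```

View pics/t8.png

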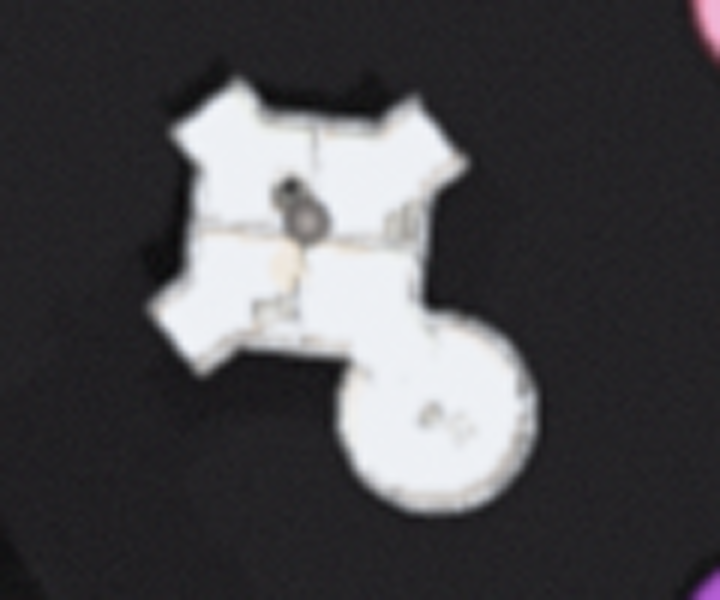

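View pics/full8.png

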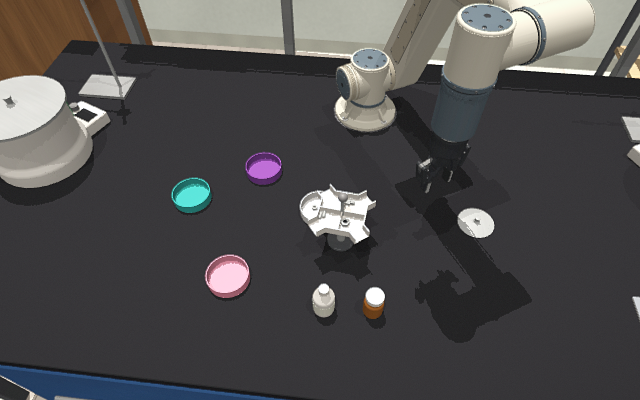

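```bash
python3 - <<'E'
from h import *
p,d=capture('top');c=get_calibration('top');T=c['world_from_camera']
a,b=proj('top',[.54,-.07,.12])[0].astype(int)
a2,b2=proj('scene',[.54,-.07,.12])[0].astype(int)
for u,v in [(432,415),(462,428)]:
    r=T[:3,:3]@[(u/6+a-60-c['cx'])/c['fx'],(v/6+b-50-c['cy'])/c['fy'],1]
    X=T[:3,3]+r*((.011-T[2,3])/r[2]); print(X.round(4),((proj('scene',X)-[a2-70,b2-55])*5).round())
s=p[b+10:b+30,a+5:a+25].astype(np.uint8)
s=cv2.resize(s,None,fx=28,fy=28,interpolation=2).astype(float)
s=np.clip((s-150)*2.4,0,255); cv2.imwrite('pics/z.png',s[:,:,::-1])
q,_=capture('scene'); q=q[b2-15:b2+20,a2-35:a2-5]; cv2.imwrite('pics/z2.png',cv2.resize(q[:,:,::-1],None,fx=16,fy=16,interpolation=2))
E
```

```text
[ 0.4808 -0.1122  0.011 ] [[292. 304.]]
[ 0.4729 -0.1303  0.011 ] [[264. 291.]][ WARN:0@1.866] global loadsave.cpp:1063 imwrite_ Unsupported depth image for selected encoder is fallbacked to CV_8U.
```

View pics/z.png

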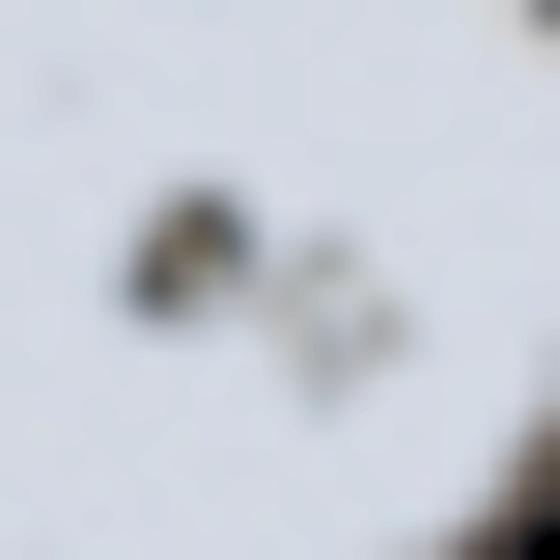

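View pics/z2.png

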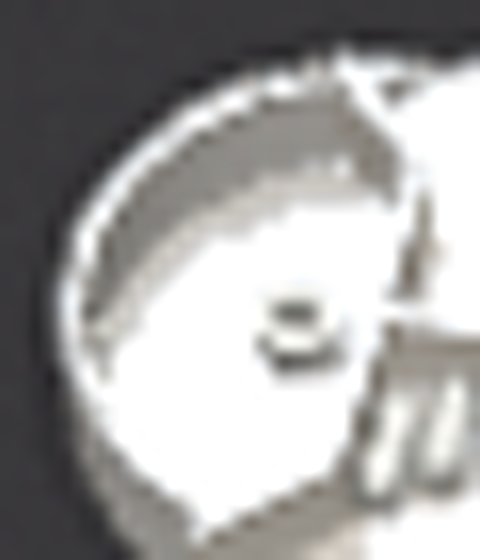

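```bash
python3 -c "
from bench import *
print(read_state()['t'],read_state()['wrist_force'])
print(sign_off())"
```

```text
16.8167 [ 0.10862156 -0.15720471 -0.49667113]
the job is handed in; nothing more can be done
None
```

The rings are in the pan, the tray is back to level, and the job was handed in at about 16.8 s. I gripped the metal pan by its rim and set it flat under the (-x, -y) spout, the ring bay. Then I gripped the knob, tipped the tray over that corner to about 0.5 rad, brought it back, let go and moved the arm clear.

**Last checks**
- **Pan:** its rim reads about 30 mm high, so it stands flat on the bench.
- **Rings:** the top camera shows two features in the pan about 20 mm apart, and the ring bay is empty.
- **Other parts:** the two bars and the nut are clearly still in the tray. The two blocks show as one touching pair, which I did not separate.
- **Bystanders:** the lid, jar and bottle look unmoved by eye; I did not re-measure them.

**What did not fully agree**
- **Second ring:** the scene camera shows only one ring. I expect a spout cheek to hide the other one. In the top view, the ring nearer the tray looks darker and narrower, so it may be standing on edge rather than lying flat.
- **Grip width:** the gripper read about 23 mm on the 26 mm knob. I did not establish why, but the tray followed the arm and wrist forces in the readings stayed under about 8 N.
- **Camera offset:** the two cameras differed by 3 to 6 mm in x for both the tray and the pan. I used values in between, and since the offset was nearly the same for both, the pan still ended up under the spout.

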